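# Shut off the washer's water and hang the out-of-service tag

## Robot

A 7-joint arm with a two-finger parallel gripper is mounted at the origin on the work surface. World frame = base frame: x ahead of the robot, y to its left, z up, the work surface at z = 0. Lengths are in m, angles in rad, forces in N, time in s.
With the tool pointing down it reaches from about 0.425 to 0.875 m from the base axis. Payload 4.7 kg.
Tool frame: the origin (TCP) lies on the centre line of the jaws, within the pads' length; the fingertips stand 11 mm ahead of it and the grasp point (between the pads) lies 8 mm behind it; z points along the fingers, y is the line along which they close (so a half turn about z gives the same grasp; the last joint's range is limited). The gripper opens to 85 mm and grips with 20 to 120 N. Pads are 22 mm wide; open, the fingers measure 114 mm over their backs; the gripper's body (76 mm by 85 mm) begins 54 mm behind the grasp point. The pads swing forward as they close: fully open they stand 13 mm farther back than shut.
Start: joints at [1.176, 0.321, -0.07, 1.45, 0.023, 1.371, -0.057], TCP at [0.258, -0.596, 0.242] pointing down, gripper open.
Joint ranges: [-2.86, 2.86], [-0.3, 2.09], [-1.38, 1.24], [0.06, 2.45], [-1.56, 4.7], [0.09, 2.05], [-2.69, 2.69]. Speed limits (rad/s): [2.57, 2.57, 3.14, 3.14, 3.14, 3.14, 3.14].

## Interface

Orientations are given as a rotation vector (axis times angle).
In Python, from bench import * gives the robot as it stands.
- The arm moves only by the shell command python3 -m inch 'ROWS' [OPENING]. ROWS is JSON, a list that holds one entry, the list of rows, each a list of 6 numbers: the shift along the tool's x, y, z in mm, then the turn, a rotation vector about the tool's x, y, z in rad. In form: [[[x, y, z, rx, ry, rz], ...]]. A call has 1 to 5 rows; each row shifts and turns the commanded pose from where the row before left it, along the tool's axes as they then stand; what a row does not reach is not made up. A row lasts 1/12 s, in which the tool goes at most 41.7 mm and 7.16 degrees, less where a joint would pass 70% of its speed; a pose out of reach is approached as far as the arm can. A call with a gripper value outside its range is refused whole. OPENING is the opening, from 0 (shut) to 1 (fully open), set as the call begins (- or left out, the last holds). The fingers move at their own pace and stop on an object; the grip force is fixed at half the most. Time passes only in rows, so rows that do not move let the fingers close. It gives the time, the measured TCP pose, the force, the opening and the grip force at its end, in the units of the state.
- observe(): the state, without advancing time (a new reading comes with each control period).
- grab_frame(name): name is "side" or "top"; returns the picture (400x640x3 uint8, red, green, blue); there is no depth.
- calibration(name): a dict with "vertical_fov" (degrees; the focal length in pixels is half the picture's height over the tangent of half this angle, whatever the lens; pixels are square), "cx", "cy" (the principal point, pixels), "R" (3x3) and "t" (3): a world point X has camera coordinates R X + t. Camera axes: x right, y down, z forward; pixel columns grow to the right and rows downward; lengths in m; the calibration is good to about 2 mm. A picture is of the moment at which its call begins. calibration takes no time and is no camera call.
- sign_off(): hands the job in; it is judged then, once.
The state is a dict: "time_s": time; "joint_positions": joint angles; "qvel": joint speeds; "effort": joint torques, N m; "ee_pos": TCP position; "eef_rot": TCP orientation; "wrist_force": force on the tool from outside, world axes, zero at the start; "torque": the same for the moment, N m; "finger_gap": opening from 0.0 (shut) to 1.0 (fully open); "gripper_force": force on a finger pad.
Only numpy, scipy, OpenCV 4.12 (cv2) and the standard library are available. Lean on these libraries where they do the work, as an engineer would, in place of code of your own. Each camera call takes 0.05 s, during which the arm holds its last target. There are 200 camera calls.

## Task

A washer is going to be serviced. Shut off its water: slide the safety catch on the valve lever fully out, turn the lever fully across the pipe, and slide the catch fully home again so that the lever is locked shut. Then take the out-of-service tag, push its metal eye in through the sprung gate of the snap hook and leave the tag hanging down from it, no longer swinging much, with the gate closed; leave the wrench, the soap pump and the tissue box where they are.

Things in the scene. Friction and masses are not known exactly. Their poses are not given: they have to be found in the camera images.
- supply_line: Fixed copper water line, 28 mm pipe. Origin on the counter; z up, y along the pipe (to the robot's left), -x side faces the robot. Level pipe 105 mm high between risers at y -200 and y +40 mm; the left riser goes on up to 335 mm. Brass valve at y -80 mm. A steel arm, 26 mm wide, top 316 mm high, runs from the left riser to y +162 mm and carries the snap hook at y +150 mm.
- lever (a joint): Angle of the valve's steel lever about its upright stem: 0 = open, pointing along the pipe to supply_line's -y; turns clockwise seen from above to 1.571 = shut, pointing to supply_line's -x (to the robot), at a stop. Stays where left (friction about 0.5 Nm). With the catch home it is blocked (play 0.05 rad, slightly springy) at either end; only there can the catch go home. Starts at 0 to 0.03.
- lever_pivot (a point): On the stem's axis at mid-thickness of the lever, 160 mm above the counter. Its axes turn with the lever: the lever runs along its -y, z is up. The lever is 24 mm wide, 4 mm thick and reaches 150 mm from the stem; a nut 20 mm across stands 10 mm above the pivot.
- lever_grip (a point): Middle of the lever's black sleeve, 119 mm from the stem: sleeve 62 mm long (88 to 150 mm from the stem), 28 mm wide, 13 mm thick.
- catch (a joint): Travel (m) of the safety catch, a steel slide 34 mm wide, 40 mm long round the lever between nut and sleeve: 0 = home (locked), 0.018 = fully out, towards the lever's free end. Stays where left (friction about 2 N). The lever is free only from about 0.015.
- catch_thumb (a point): Top centre of the catch's upstanding thumb piece: a steel block 10 mm along the lever, 26 mm across it, from 5 to 31 mm above the lever's mid-thickness (top 191 mm above the counter). 60 mm from the stem's axis with the catch home, 78 mm fully out. Can be pinched from above along the lever (clear of nut and sleeve) or pushed from either side.
- snap_hook: Fixed steel snap hook hanging bowl down from the arm, 12 mm round bar, 132 mm high, 64 mm wide. Origin: centre of the round bowl, 205 mm above the counter; axes as supply_line's. It lies in its x-z plane; the gate is on its -x side (facing the robot). Bowl 40 mm wide inside. Nose at x -32 to -20 mm, top at z +12 mm; spine at x +20 to +32 mm.
- gate (a joint): Angle of the hook's sprung gate, an 8 mm round bar 60 mm long, hinged at the hook's x -16, z +76 mm and closing down to just over the nose (x -25.5, z +16.5 mm). 0 = closed; grows as its lower end swings inwards (+x), stops at 0.70. Springs shut; pushing its lower end takes 2 N at first, about 5 N at 0.5 rad.
- hook_nose (a point): Top of the hook's nose; a bar pushed in must go over it, under the gate's hinge.
- hook_seat (a point): Where the centre of the eye's 7 mm bar rests when the tag hangs: at the bottom inside the bowl, 16.5 mm below the hook's origin.
- tag: Loose out-of-service tag, 100 to 200 g, flat on the counter: white plastic holder 112 x 54 x 12 mm with a metal eye at one end, 156 mm over all. Origin: centre of the holder's underside; x runs along it to the eye, z up. The eye is a ring in the tag's plane, 36 mm inside, 50 mm outside, of 7 mm round bar. It balances 8 mm from the origin towards the eye.
- tag_eye (a point): Centre of the tag's eye, 75 mm from the tag's origin along x and 6 mm above its underside.
- tag_eye_tip (a point): Centre of the eye's bar at its far end, 96.5 mm from the tag's origin along x, 6 mm above the underside.
- wrench: Loose steel wrench, 180 mm long, lying flat; not to be disturbed. Origin: under its middle.
- soap_pump: Loose clear pump bottle, 66 mm across, 185 mm high; not to be disturbed. Origin: centre of its underside.
- tissue_box: Loose white square tissue box 130 x 130 x 85 mm with a dark slot on top; not to be disturbed. Origin: centre of its underside.
Things that resemble listed ones, but are neither listed nor needed, are in the scene too. Of the things like the tag, leave any that is brown or red; of the rest the smaller one is meant.

How it is judged:
On the way, in this order (a step that is already met when the one before it is completed fails the run):
1. the safety catch is slid out while the valve is still open (value of joint catch above 0.015 m and value of joint lever below 0.15 rad), for 0.1 s.
2. the lever is turned fully across the pipe (value of joint lever above 1.5 rad), for 0.1 s.
3. the catch is home again with the lever shut (value of joint catch below 0.004 m and value of joint lever above 1.5 rad), for 0.2 s.
4. the tag pushes the hook's gate open (value of joint gate above 0.25 rad and contact force between tag and gate above 0.3 N), for 0.05 s.
5. the tag's eye is inside the hook and the gate has sprung shut (distance between tag_eye_tip and hook_seat below 0.02 m and value of joint gate below 0.06 rad), for 0.2 s.
At the end, for the whole second after the job is handed in: Lever shut (over 1.5 rad), catch home (within 4 mm), gate closed (under 0.06 rad); the tag hangs by its eye in the hook's bowl: the eye's far bar within 12 mm of the seat, the tag within 0.35 rad of plumb, eye up, swaying at most a little (under 0.3 m/s) (all of step 3 and distance between tag_eye_tip and hook_seat below 0.012 m and value of joint gate below 0.06 rad and angle between tag's own x axis and vertical below 0.35 rad and linear speed of tag below 0.3 m/s); the robot touches nothing.
It fails at once if the wrench is moved more than 30 mm (distance of wrench from where it was at the start of the episode above 0.03 m).
It fails at once if the soap pump is moved more than 30 mm (distance of soap_pump from where it was at the start of the episode above 0.03 m).
It fails at once if the tissue box is moved more than 30 mm (distance of tissue_box from where it was at the start of the episode above 0.03 m).
It also fails if it takes over 72 s, if anything falls off the work surface, if the arm or the gripper's body presses on something with over 40 N, if the wrist force passes 120 N, or if a joint passes its speed limit or range.

## Working session

There is one attempt and no reset: what is moved stays moved. The work goes in short steps, Python scripts to look and compute and a shell command to move; the robot and the scene stay as the last step left them, time stands still between calls to the robot, and variables do not carry over. Pictures are saved under pics/ and viewed, at most 12 in all, crops included, and the job is handed in when it is done.

```bash
ls; mkdir -p pics; python3 - <<'E'
from bench import *
import cv2,numpy as np
for n in("side","top"):
    im=grab_frame(n); cv2.imwrite(f"pics/{n}0.png",im[:,:,::-1]); c=calibration(n); print(n,c)
s=observe();print(s)
E
```

```text
pics
side {'vertical_fov': 42.74810624368044, 'cx': 316.80408552049965, 'cy': 189.73273027248982, 'R': array([[-9.95751508e-01, -9.20799319e-02, -4.70151732e-04],
       [-6.63564241e-02,  7.21099014e-01, -6.89647038e-01],
       [ 6.38416783e-02, -6.86685881e-01, -7.24145525e-01]]), 't': array([0.49423197, 0.23493432, 1.45659427])}
top {'vertical_fov': 56.727872785155675, 'cx': 318.665703080962, 'cy': 199.9070210459877, 'R': array([[-0.00714397, -0.99994267,  0.00797637],
       [-0.99119857,  0.00602659, -0.13224625],
       [ 0.13219059, -0.00885092, -0.9911848 ]]), 't': array([-0.1072195 ,  0.51390192,  1.04220607])}
{'time_s': 0.1, 'joint_positions': array([ 1.1760738 ,  0.32174758, -0.07010347,  1.45156871,  0.02258544,
        1.37077859, -0.0568831 ]), 'qvel': array([-6.08502166e-05, -1.82935537e-03,  8.42208426e-04, -3.71239400e-03,
       -1.26724531e-03,  1.12982390e-03, -9.82381665e-04]), 'effort': array([ 4.98533336e-05, -4.94879794e+01, -3.83878229e-01, -3.15209663e+01,
        1.31280257e-02,  7.54497887e-03,  5.43356873e-05]), 'ee_pos': array([ 0.25818259, -0.59602065,  0.24132594]), 'eef_rot': array([-3.07453906e+00, -6.37468725e-01,  6.58063358e-04]), 'wrist_force': array([0.50002824, 0.36417291, 0.21407556]), 'torque': array([ 0.05735665,  0.01440542, -0.00937496]), 'gripper_force': 0.0, 'finger_gap': 1.0020689136980032}
```

View pics/side0.png

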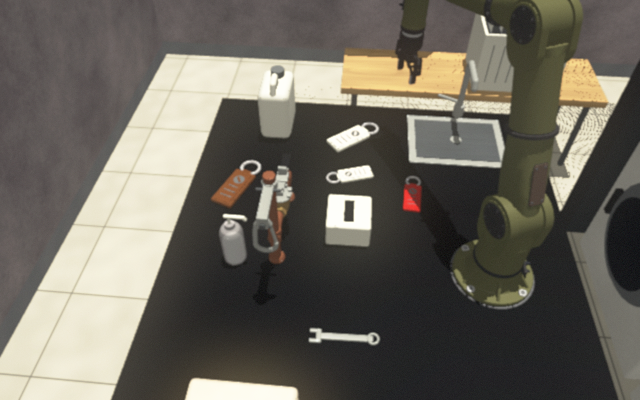

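View pics/top0.png

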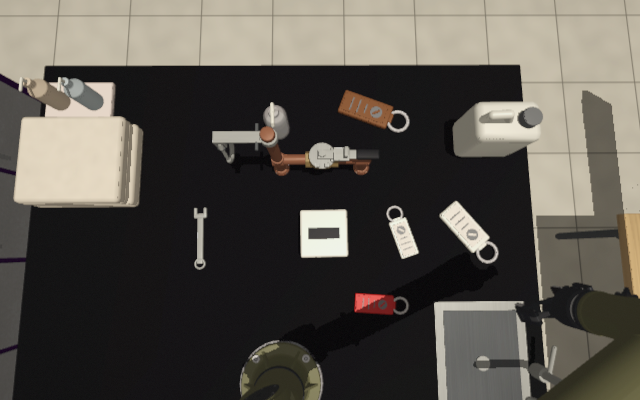

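Side view: the valve and hook assembly is around (270,215), the tissue box at (349,220), the small white tag at (350,175) and the wrench at (345,337). Top view: the riser top is at (267,133), the lever runs right to (378,155), and the small tag is at (403,235) with its eye at (395,213). I'll zoom in.

```bash
cat > h.py <<'E'
import numpy as np, cv2
from scipy.spatial.transform import Rotation as Ro
from bench import *
def ray(n,u,v):
    c=calibration(n); f=200/np.tan(np.radians(c["vertical_fov"])/2)
    R=np.array(c["R"]);t=np.array(c["t"]); o=-R.T@t
    d=R.T@np.array([(u-c["cx"])/f,(v-c["cy"])/f,1]); return o,d/np.linalg.norm(d)
def onz(n,u,v,z):
    o,d=ray(n,u,v); return o+d*(z-o[2])/d[2]
def proj(n,X):
    c=calibration(n); f=200/np.tan(np.radians(c["vertical_fov"])/2)
    p=np.array(c["R"])@np.array(X)+np.array(c["t"]); return np.array([c["cx"]+f*p[0]/p[2],c["cy"]+f*p[1]/p[2]])
def tri(p,q):  # top px, side px
    (a,d),(b,e)=ray("top",*p),ray("side",*q)
    s=np.linalg.lstsq(np.c_[d,-e],b-a,rcond=None)[0]; P,Q=a+s[0]*d,b+s[1]*e
    return (P+Q)/2,np.linalg.norm(P-Q)
E
python3 - <<'E'
from h import *
T=cv2.imread("pics/top0.png");S=cv2.imread("pics/side0.png")
cv2.imwrite("pics/t1.png",cv2.resize(T[80:270,200:440],None,fx=3.3,fy=3.1,interpolation=2)[:600,:800])
t=cv2.resize(T[90:190,200:390],None,fx=4,fy=4,interpolation=2)
cv2.imwrite("pics/t1.png",t)
cv2.imwrite("pics/s1.png",cv2.resize(S[150:290,205:385],None,fx=4,fy=4,interpolation=2))
# white tag in top
g=T.min(2); m=(g[195:265,380:425]>95).astype(np.uint8)
n,l,st,ce=cv2.connectedComponentsWithStats(m); print(st,ce)
k=1+np.argmax(st[1:,4]); pts=np.argwhere(l==k)[:,::-1]+[380,195]
r=cv2.minAreaRect(pts.astype(np.float32)); print(r)
print([onz("top",*p,0.012) .round(4) for p in cv2.boxPoints(r)])
print("riser top",onz("top",267,133,.335),"armend",onz("top",213,137,.316),"stem",onz("top",321,155,.17),"levend",onz("top",378,155,.166))
E
```

```text
[[   0    0   45   70 2311]
 [   6   11   33   53  839]] [[21.90783211 32.70099524]
 [22.25387366 39.45530393]]
((401.0137023925781, 230.869873046875), (53.6048469543457, 18.843624114990234), 69.44395446777344)
[array([ 0.4876, -0.3006,  0.012 ]), array([ 0.507 , -0.3536,  0.012 ]), array([ 0.3591, -0.4033,  0.012 ]), array([ 0.3404, -0.351 ,  0.012 ])]
riser top [0.61806423 0.00147446 0.335     ] armend [0.61569482 0.12175233 0.316     ] stem [ 0.61194955 -0.11626359  0.17      ] levend [ 0.61223339 -0.26419648  0.166     ]
```

View pics/t1.png

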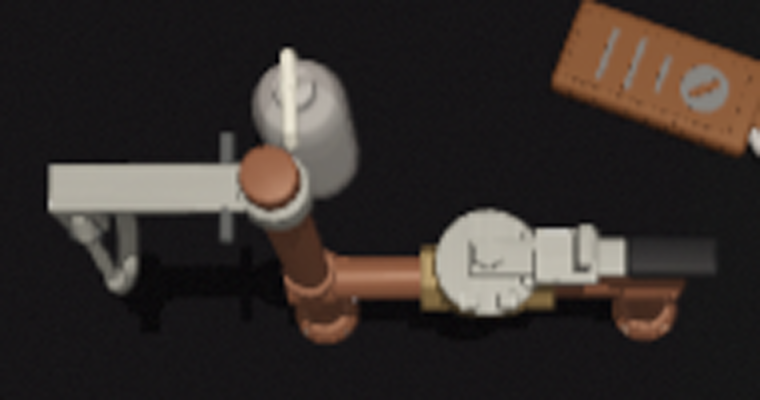

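View pics/s1.png

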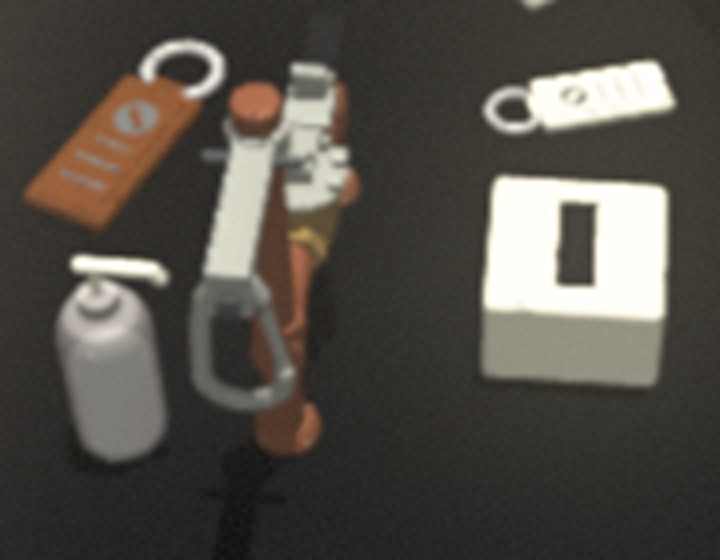

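Crop views: the riser top is at about (267,134), the arm end at (212.5,137), the thumb at (346,152) and the sleeve spans (356.7–379, 154). In the side view the hook bowl bottom is at about (265,252). Next I fit the line's pose and plan the first move.

```bash
cat >> h.py <<'E'
def plan(P,yaw=None,R=None):
    """rows to reach TCP P with tool down, tool y along world heading yaw (tool y axis = (cos,sin))"""
    s=observe(); R0=Ro.from_rotvec(s["eef_rot"]).as_matrix()
    if R is None:
        y=np.array([np.cos(yaw),np.sin(yaw),0]); z=np.array([0,0,-1.]); R=np.c_[np.cross(y,z),y,z]
        R=min((R,R@np.diag([-1,-1,1])),key=lambda A:Ro.from_matrix(R0.T@A).magnitude())
    print("turn",Ro.from_matrix(R0.T@R).as_rotvec().round(4),"then shift mm",(1e3*R.T@(np.array(P)-s["ee_pos"])).round(1),"| now",s["ee_pos"].round(4),s["joint_positions"].round(2))
E
python3 - <<'E'
from h import *
f=lambda c,o:((c[0]+.5)/4-.5+o[0],(c[1]+.5)/4-.5+o[1])
t=lambda a,b:f((a,b),(200,90)); s=lambda a,b:f((a,b),(205,150))
for nm,p,z in[("riser",t(269,177),.335),("arm L",t(50,187),.316),("arm R",t(235,188),.316),("thumb top",t(585,234),.191),("thumb lo",t(585,264),.180),("slv0",t(627,257),.1665),("slv1",t(716,257),.1665),("catchL",t(535,254),.166),("riserR base",t(644,325),.02)]:
    print(nm,onz("top",*p,z).round(4))
for nm,p,z in[("riser",s(255,97),.335),("arm end",s(231,280),.316),("thumb",s(312,69),.191)]: print("S",nm,onz("side",*p,z).round(4))
print("riser tri",tri(t(269,177),s(255,97)))
print("tissue",onz("top",324,233,.085))
plan([.612,-.18,.25],np.pi/2)
E
```

```text
riser [0.6161 0.0017 0.335 ]
arm L [0.6171 0.1237 0.316 ]
arm R [0.6161 0.0228 0.316 ]
thumb top [ 0.624 -0.179  0.191]
thumb lo [ 0.6074 -0.1796  0.18  ]
slv0 [ 0.6154 -0.2081  0.1665]
slv1 [ 0.6151 -0.2658  0.1665]
catchL [ 0.6178 -0.1485  0.166 ]
riserR base [ 0.6016 -0.2364  0.02  ]
S riser [ 0.6159 -0.0028  0.335 ]
S arm end [0.6104 0.1282 0.316 ]
S thumb [ 0.6122 -0.1786  0.191 ]
riser tri (array([0.61493991, 0.0011899 , 0.33893245]), np.float64(0.00012484159007358935))
tissue [ 0.41499077 -0.12411316  0.085     ]
turn [-1.700e-03  4.000e-04  4.089e-01] then shift mm [ 353.8 -416.    -8.7] | now [ 0.2582 -0.596   0.2413] [ 1.18  0.32 -0.07  1.45  0.02  1.37 -0.06]
```

Line pose: x≈0.616, y origin≈-0.0385, yaw≈0. That puts the stem at (0.6155,-0.1185) and the thumb at (0.6155,-0.1785).

```bash
python3 -m inch '[[[0,0,0,0,0,0.102],[0,0,0,0,0,0.102],[0,0,0,0,0,0.102],[0,0,0,0,0,0.103],[0,-20,0,0,0,0]]]' 0.4
python3 -m inch '[[[25,-28,0,0,0,0],[25,-28,0,0,0,0],[25,-28,0,0,0,0],[25,-28,0,0,0,0],[25,-28,0,0,0,0]]]'
python3 -m inch '[[[25,-28,0,0,0,0],[25,-28,0,0,0,0],[25,-28,0,0,0,0],[25,-28,0,0,0,0],[25,-28,0,0,0,0]]]'
python3 -m inch '[[[25,-28,0,0,0,0],[25,-28,0,0,0,0],[25,-28,0,0,0,0],[25,-28,0,0,0,0],[0,0,0,0,0,0]]]'
python3 - <<'E'
from h import *
plan([.6155,-.1785,.184],np.pi/2)
E
```

```text
time_s: 0.52
ee_pos: [0.2569, -0.5785, 0.2409]
eef_rot: [3.141, -0.012, -0.002]
wrist_force: [-1.1, 0.7, -0.2]
finger_gap: 0.401
gripper_force: 0.0
time_s: 0.93
ee_pos: [0.3841, -0.4348, 0.242]
eef_rot: [-3.141, 0.001, 0.001]
wrist_force: [0.7, -0.2, 0.5]
finger_gap: 0.4
gripper_force: 0.0
time_s: 1.35
ee_pos: [0.5091, -0.2949, 0.242]
eef_rot: [-3.142, 0.001, 0.001]
wrist_force: [0.6, -0.6, -0.2]
finger_gap: 0.398
gripper_force: 0.0
time_s: 1.77
ee_pos: [0.6127, -0.1743, 0.2415]
eef_rot: [-3.135, -0.019, -0.003]
wrist_force: [-0.3, 3.2, -0.5]
finger_gap: 0.4
gripper_force: 0.0
turn [-0.0065 -0.0022  0.012 ] then shift mm [ 2.8  4.2 57.5] | now [ 0.6127 -0.1743  0.2415] [ 0.52  0.31 -0.35  1.48  0.1   1.37 -1.4 ]
```

Turning the lever would run joint 7 past its range, so I take the half-turned grasp now.

```bash
for i in 1; do :; done
python3 -m inch '[[[0,0,0,0,0,-0.12],[0,0,0,0,0,-0.12],[0,0,0,0,0,-0.12],[0,0,0,0,0,-0.12],[0,0,0,0,0,-0.12]]]' >/dev/null
python3 -m inch '[[[0,0,0,0,0,-0.12],[0,0,0,0,0,-0.12],[0,0,0,0,0,-0.12],[0,0,0,0,0,-0.12],[0,0,0,0,0,-0.12]]]' >/dev/null
python3 -m inch '[[[0,0,0,0,0,-0.12],[0,0,0,0,0,-0.12],[0,0,0,0,0,-0.12],[0,0,0,0,0,-0.12],[0,0,0,0,0,-0.12]]]' >/dev/null
python3 -m inch '[[[0,0,0,0,0,-0.12],[0,0,0,0,0,-0.12],[0,0,0,0,0,-0.12],[0,0,0,0,0,-0.12],[0,0,0,0,0,-0.12]]]' >/dev/null
python3 -m inch '[[[0,0,0,0,0,-0.12],[0,0,0,0,0,-0.12],[0,0,0,0,0,-0.12],[0,0,0,0,0,-0.12],[0,0,0,0,0,-0.12]]]' >/dev/null
python3 -m inch '[[[0,0,0,0,0,-0.12],[0,0,0,0,0,-0.02],[0,0,0,0,0,0],[0,0,0,0,0,0],[0,0,0,0,0,0]]]'
python3 - <<'E'
from h import *
plan([.6155,-.1785,.184],np.pi/2)
im=grab_frame("side"); cv2.imwrite("pics/s2.png",cv2.resize(im[110:260,215:375,::-1],None,fx=4,fy=4,interpolation=2))
E
```

```text
time_s: 4.27
ee_pos: [0.6083, -0.1846, 0.2422]
eef_rot: [-0.006, -3.141, 0.0]
wrist_force: [0.5, -0.2, 0.6]
finger_gap: 0.402
gripper_force: 0.0
turn [-0.0001 -0.0003 -0.0039] then shift mm [-7.2  6.1 58.2] | now [ 0.6083 -0.1846  0.2422] [ 0.87  0.39 -0.8   1.47  0.28  1.4   1.62]
```

View pics/s2.png

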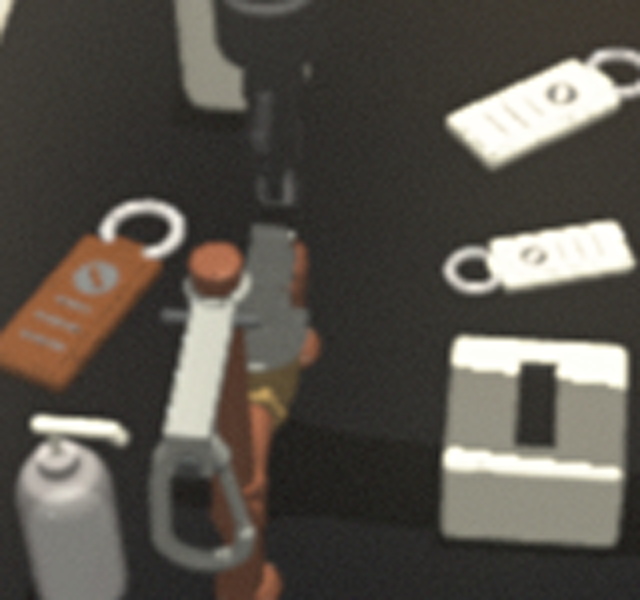

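The gripper is above the catch, with the fingertips at about (275,190) in the crop and the thumb just below at (272,235). Descending to pinch.

```bash
python3 -m inch '[[[-7,6,0,0,0,-0.004],[0,0,15,0,0,0],[0,0,15,0,0,0],[0,0,15,0,0,0],[0,0,13,0,0,0]]]'
python3 -m inch '[[[0,0,0,0,0,0],[0,0,0,0,0,0],[0,0,0,0,0,0]]]'
python3 -m inch '[[[0,0,0,0,0,0],[0,0,0,0,0,0],[0,0,0,0,0,0],[0,0,0,0,0,0],[0,0,0,0,0,0]]]' 0
python3 -m inch '[[[0,0,0,0,0,0],[0,0,0,0,0,0],[0,0,0,0,0,0],[0,0,0,0,0,0],[0,0,0,0,0,0]]]'
```

```text
time_s: 4.73
ee_pos: [0.6158, -0.1778, 0.1833]
eef_rot: [0.004, -3.141, -0.0]
wrist_force: [1.0, 0.3, -0.3]
finger_gap: 0.4
gripper_force: 0.0
time_s: 4.98
ee_pos: [0.6161, -0.1783, 0.1851]
eef_rot: [-0.004, 3.14, -0.0]
wrist_force: [-0.8, -0.6, 0.7]
finger_gap: 0.397
gripper_force: 0.0
time_s: 5.4
ee_pos: [0.6162, -0.1785, 0.1855]
eef_rot: [-0.003, 3.14, -0.001]
wrist_force: [0.4, 0.4, 4.4]
finger_gap: 0.097
gripper_force: 63.1
time_s: 5.82
ee_pos: [0.6162, -0.1785, 0.1855]
eef_rot: [-0.003, 3.14, -0.001]
wrist_force: [0.3, -0.5, 5.9]
finger_gap: 0.1
gripper_force: 63.2
```

```bash
python3 -m inch '[[[0,-4,0,0,0,0],[0,-4,0,0,0,0],[0,-4,0,0,0,0],[0,-4,0,0,0,0],[0,-2.5,0,0,0,0]]]'
python3 -m inch '[[[0,0,0,0,0,0],[0,0,0,0,0,0],[0,0,0,0,0,0],[0,0,0,0,0,0]]]'
python3 -c "
from h import *
print(observe()['joint_positions'])"
```

```text
time_s: 6.23
ee_pos: [0.6161, -0.195, 0.1853]
eef_rot: [-0.004, 3.14, 0.005]
wrist_force: [-0.7, 7.6, 6.6]
finger_gap: 0.098
gripper_force: 63.4
time_s: 6.57
ee_pos: [0.616, -0.1949, 0.1853]
eef_rot: [-0.005, 3.141, 0.003]
wrist_force: [-0.6, 3.2, 6.2]
finger_gap: 0.097
gripper_force: 63.3
[ 0.85930838  0.4525219  -0.78441267  1.51469674  0.32323254  1.30829339
  1.61560385]
```

```bash
python3 -m inch '[[[0,-1.5,0,0,0,0],[0,-1.5,0,0,0,0],[0,0,0,0,0,0],[0,0,0,0,0,0],[0,0,0,0,0,0]]]'
```

```text
time_s: 6.98
ee_pos: [0.6162, -0.195, 0.1853]
eef_rot: [-0.009, 3.141, 0.009]
wrist_force: [-0.8, 8.4, 5.8]
finger_gap: 0.098
gripper_force: 63.4
```

The catch is against its outer stop; the stem y works out at ≈-0.117. Now I swing the lever along the arc, keeping the pinch.

```bash
python3 -m inch '[[[6.6,0.27,0,0,0,0.08],[6.6,0.27,0,0,0,0.08],[6.6,0.27,0,0,0,0.08],[6.6,0.27,0,0,0,0.08],[6.6,0.27,0,0,0,0.08]]]'
python3 -m inch '[[[6.6,0.27,0,0,0,0.08],[6.6,0.27,0,0,0,0.08],[6.6,0.27,0,0,0,0.08],[0,0,0,0,0,0],[0,0,0,0,0,0]]]'
```

```text
time_s: 7.4
ee_pos: [0.5868, -0.1884, 0.1855]
eef_rot: [0.617, 3.073, 0.01]
wrist_force: [8.2, 6.8, 0.1]
finger_gap: 0.098
gripper_force: 62.5
time_s: 7.82
ee_pos: [0.5697, -0.1781, 0.1854]
eef_rot: [0.977, 2.98, 0.012]
wrist_force: [7.8, 8.2, 0.9]
finger_gap: 0.098
gripper_force: 62.7
```

```bash
python3 -m inch '[[[6.6,0.27,0,0,0,0.08],[6.6,0.27,0,0,0,0.08],[6.6,0.27,0,0,0,0.08],[6.6,0.27,0,0,0,0.08],[6.6,0.27,0,0,0,0.08]]]'
python3 -m inch '[[[6.6,0.27,0,0,0,0.08],[6.6,0.27,0,0,0,0.08],[6.6,0.27,0,0,0,0.08],[6.6,0.27,0,0,0,0.08],[6.6,0.27,0,0,0,0.08]]]'
python3 -m inch '[[[6.6,0.27,0,0,0,0.08],[6.6,0.27,0,0,0,0.06],[0,0,0,0,0,0],[0,0,0,0,0,0],[0,0,0,0,0,0]]]'
```

```text
time_s: 8.23
ee_pos: [0.5503, -0.1555, 0.1855]
eef_rot: [1.551, 2.72, 0.015]
wrist_force: [17.3, 4.9, -6.3]
finger_gap: 0.098
gripper_force: 61.6
time_s: 8.65
ee_pos: [0.5406, -0.1263, 0.1856]
eef_rot: [2.06, 2.355, 0.018]
wrist_force: [21.2, 0.5, -9.6]
finger_gap: 0.102
gripper_force: 61.4
time_s: 9.07
ee_pos: [0.54, -0.1154, 0.1856]
eef_rot: [2.217, 2.207, 0.018]
wrist_force: [20.6, -2.8, -9.4]
finger_gap: 0.095
gripper_force: 61.4
```

```bash
python3 -m inch '[[[3,0,0,0,0,0],[0,0,0,0,0,0],[0,0,0,0,0,0]]]'
python3 -m inch '[[[0,4,0,0,0,0],[0,4,0,0,0,0],[0,4,0,0,0,0],[0,4,0,0,0,0],[0,4,0,0,0,0]]]'
python3 -m inch '[[[0,4,0,0,0,0],[0,0,0,0,0,0],[0,0,0,0,0,0]]]'
```

```text
time_s: 9.32
ee_pos: [0.54, -0.1151, 0.1856]
eef_rot: [2.217, 2.203, 0.014]
wrist_force: [21.4, -6.7, -9.6]
finger_gap: 0.095
gripper_force: 61.3
time_s: 9.73
ee_pos: [0.5529, -0.1151, 0.1854]
eef_rot: [2.227, 2.211, -0.005]
wrist_force: [-1.8, -4.8, 7.1]
finger_gap: 0.099
gripper_force: 63.6
time_s: 9.98
ee_pos: [0.5577, -0.1151, 0.1854]
eef_rot: [2.226, 2.21, -0.003]
wrist_force: [1.0, -4.7, 5.1]
finger_gap: 0.099
gripper_force: 63.3
```

```bash
python3 -m inch '[[[0,2,0,0,0,0],[0,2,0,0,0,0],[0,0,0,0,0,0],[0,0,0,0,0,0],[0,0,0,0,0,0]]]'
```

```text
time_s: 10.4
ee_pos: [0.5586, -0.1151, 0.1853]
eef_rot: [-2.229, -2.213, 0.011]
wrist_force: [-9.2, -3.6, 11.3]
finger_gap: 0.097
gripper_force: 64.3
```

The catch is home and against its stop. Releasing and lifting.

```bash
python3 -m inch '[[[0,0,0,0,0,0],[0,0,0,0,0,0],[0,0,0,0,0,0]]]' 0.35
python3 -m inch '[[[0,0,-20,0,0,0],[0,0,-25,0,0,0],[0,0,-25,0,0,0],[0,0,-25,0,0,0],[0,0,0,0,0,0]]]' 
python3 -m inch '[[[0,-30,0,0,0,0],[0,-30,0,0,0,0],[0,-20,0,0,0,0],[0,-20,0,0,0,0],[0,0,0,0,0,0]]]' 1
python3 - <<'E'
from h import *
for n in("side","top"):
    im=grab_frame(n); cv2.imwrite(f"pics/{n}3.png",im[:,:,::-1])
T=cv2.imread("pics/top0.png")
m=np.zeros(T.shape[:2],np.uint8); m[195:265,380:425]=(T.min(2)[195:265,380:425]>85)*1
ys,xs=np.nonzero(m); P=np.array([onz("top",x,y,.010)[:2] for x,y in zip(xs,ys)])
# holder: opened mask
h=cv2.morphologyEx(m,cv2.MORPH_OPEN,np.ones((9,9),np.uint8)); h=(h>0)
ys,xs=np.nonzero(h); r=cv2.minAreaRect(np.c_[xs,ys].astype(np.float32)); print(r)
H=np.array([onz("top",x,y,.012)[:2] for x,y in cv2.boxPoints(r)]); print("holder c",H.mean(0),H.round(4).tolist())
a=np.radians(18.7); plan([.4029,-.3592,.20],a+np.pi/2)
t=np.hstack([cv2.resize(cv2.imread("pics/top3.png")[100:260,290:420],None,fx=3,fy=3),cv2.resize(cv2.imread("pics/side3.png")[110:270,220:360],None,fx=3,fy=3)]); cv2.imwrite("pics/c3.png",t)
E
```

```text
time_s: 10.65
ee_pos: [0.5607, -0.1121, 0.1838]
eef_rot: [-2.228, -2.214, 0.0]
wrist_force: [0.2, -0.9, -0.3]
finger_gap: 0.35
gripper_force: 0.0
time_s: 11.07
ee_pos: [0.5633, -0.112, 0.2843]
eef_rot: [2.223, 2.21, 0.007]
wrist_force: [0.9, 0.1, 0.3]
finger_gap: 0.346
gripper_force: 0.0
time_s: 11.48
ee_pos: [0.4579, -0.1118, 0.2788]
eef_rot: [-2.23, -2.212, 0.005]
wrist_force: [0.1, 0.3, -0.3]
finger_gap: 0.998
gripper_force: 0.0
((403.1060791015625, 236.64512634277344), (41.48464584350586, 19.013795852661133), 69.775146484375)
holder c [ 0.40631689 -0.35775444] [[0.4538, -0.3121], [0.4729, -0.3655], [0.3586, -0.4031], [0.34, -0.3503]]
turn [9.000e-04 6.000e-04 1.237e+00] then shift mm [-134.   215.9   79.1] | now [ 0.4606 -0.1117  0.2791] [ 0.82 -0.06 -0.6   1.79 -0.03  1.4   0.21]
```

View pics/c3.png

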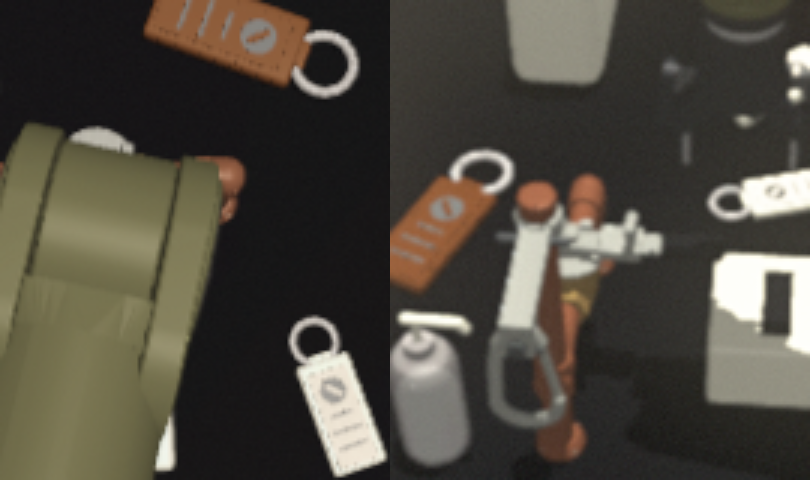

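The lever now points toward the robot, with the thumb next to the stem (crop 632,225). The small tag is undisturbed. Moving over the tag.

```bash
python3 -m inch '[[[0,0,0,0,0,0.11],[0,0,0,0,0,0.11],[0,0,0,0,0,0.11],[0,0,0,0,0,0.11],[0,0,0,0,0,0.11]]]' 0.8 >/dev/null
python3 -m inch '[[[0,0,0,0,0,0.11],[0,0,0,0,0,0.11],[0,0,0,0,0,0.11],[0,0,0,0,0,0.11],[0,0,0,0,0,0.11]]]' >/dev/null
python3 -m inch '[[[0,0,0,0,0,0.11],[-16,26,0,0,0,0.027],[-17,27,0,0,0,0],[-17,27,0,0,0,0],[-17,27,0,0,0,0]]]'
python3 -m inch '[[[-17,27,5,0,0,0],[-17,27,15,0,0,0],[-17,27,15,0,0,0],[-16,27,15,0,0,0],[0,0,0,0,0,0]]]'
python3 -m inch '[[[0,0,0,0,0,0],[0,0,0,0,0,0]]]'
python3 - <<'E'
from h import *
a=np.radians(18.6); plan([.404,-.359,.03],a+np.pi/2)
for n in("side","top"):
    im=grab_frame(n); cv2.imwrite(f"pics/{n}4.png",im[:,:,::-1])
E
```

```text
time_s: 12.83
ee_pos: [0.4332, -0.2357, 0.2789]
eef_rot: [-3.099, -0.514, -0.001]
wrist_force: [0.3, -0.3, 0.4]
finger_gap: 0.801
gripper_force: 0.0
time_s: 13.25
ee_pos: [0.3998, -0.3645, 0.2247]
eef_rot: [-3.099, -0.498, 0.007]
wrist_force: [-1.8, -0.7, 0.4]
finger_gap: 0.799
gripper_force: 0.0
time_s: 13.42
ee_pos: [0.4049, -0.3577, 0.2288]
eef_rot: [-3.098, -0.512, -0.001]
wrist_force: [0.5, 0.8, -0.0]
finger_gap: 0.801
gripper_force: 0.0
turn [-0.0015 -0.0009  0.0033] then shift mm [ -1.3   0.9 198.8] | now [ 0.4049 -0.3577  0.2288] [ 1.06  0.12 -0.42  1.73  0.05  1.3  -0.61]
```

```bash
python3 -m inch '[[[-1,1,33,0,0,0],[0,0,33,0,0,0],[0,0,33,0,0,0],[0,0,33,0,0,0],[0,0,33,0,0,0]]]' >/dev/null
python3 -m inch '[[[0,0,20,0,0,0],[0,0,10,0,0,0],[0,0,0,0,0,0],[0,0,0,0,0,0]]]'
python3 - <<'E'
from h import *
a=np.radians(18.6); plan([.404,-.359,.014],a+np.pi/2)
t,s=grab_frame("top"),grab_frame("side")
t=np.hstack([cv2.resize(t[170:290,340:460],None,fx=3,fy=3),cv2.resize(s[130:230,290:420],None,fx=3.3,fy=3.6)[:360]]); cv2.imwrite("pics/c5.png",t[:,:,::-1])
E
```

```text
time_s: 14.27
ee_pos: [0.4043, -0.3596, 0.0353]
eef_rot: [3.098, 0.513, 0.002]
wrist_force: [-0.6, -0.4, 0.7]
finger_gap: 0.799
gripper_force: 0.0
turn [ 0.0011 -0.0009  0.0035] then shift mm [-0.1 -0.6 21.3] | now [ 0.4043 -0.3596  0.0353] [ 1.03  0.32 -0.4   1.93  0.15  0.93 -0.69]
```

View pics/c5.png

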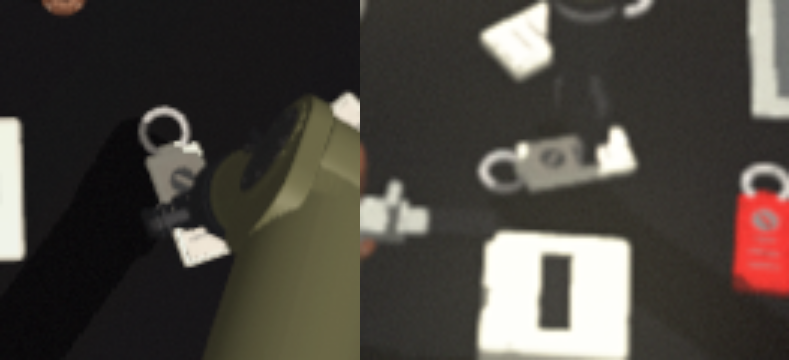

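The gripper sits over the middle of the small tag's holder, with one finger visible at (165,215) beside it. Lowering slowly.

```bash
python3 -m inch '[[[0,0,6,0,0,0],[0,0,6,0,0,0],[0,0,4,0,0,0],[0,0,0,0,0,0]]]'
python3 -m inch '[[[0,0,3,0,0,0],[0,0,3,0,0,0],[0,0,0,0,0,0],[0,0,0,0,0,0]]]'
```

```text
time_s: 14.7
ee_pos: [0.4025, -0.3593, 0.0174]
eef_rot: [-3.099, -0.511, 0.002]
wrist_force: [0.3, 0.8, 0.5]
finger_gap: 0.803
gripper_force: 0.0
time_s: 15.03
ee_pos: [0.403, -0.3596, 0.0121]
eef_rot: [-3.099, -0.511, 0.0]
wrist_force: [0.2, 0.3, 0.4]
finger_gap: 0.802
gripper_force: 0.0
```

```bash
python3 -m inch '[[[0,0,2,0,0,0],[0,0,2,0,0,0],[0,0,0,0,0,0],[0,0,0,0,0,0]]]'
python3 -m inch '[[[0,0,2,0,0,0],[0,0,0,0,0,0],[0,0,0,0,0,0]]]'
```

```text
time_s: 15.37
ee_pos: [0.403, -0.3597, 0.0082]
eef_rot: [-3.1, -0.511, 0.0]
wrist_force: [-0.9, -0.2, 0.2]
finger_gap: 0.799
gripper_force: 0.0
time_s: 15.62
ee_pos: [0.4031, -0.3597, 0.0062]
eef_rot: [-3.1, -0.511, 0.0]
wrist_force: [-0.0, 0.1, 0.2]
finger_gap: 0.798
gripper_force: 0.0
```

```bash
python3 -m inch '[[[0,0,0,0,0,0],[0,0,0,0,0,0],[0,0,0,0,0,0],[0,0,0,0,0,0],[0,0,0,0,0,0]]]' 0
python3 -m inch '[[[0,0,0,0,0,0],[0,0,0,0,0,0],[0,0,0,0,0,0]]]'
python3 -m inch '[[[0,0,-5,0,0,0],[0,0,-10,0,0,0],[0,0,-20,0,0,0],[0,0,-30,0,0,0],[0,0,-30,0,0,0]]]'
python3 -m inch '[[[0,0,-30,0,0,0],[0,0,-30,0,0,0],[0,0,-30,0,0,0],[0,0,-30,0,0,0],[0,0,0,0,0,0]]]'
python3 -m inch '[[[0,0,0,0,0,0],[0,0,0,0,0,0]]]'
python3 - <<'E'
from h import *
plan([.44,.1125,.255],np.pi/2)
t,s=grab_frame("top"),grab_frame("side")
t=np.hstack([cv2.resize(t[130:290,300:460],None,fx=2.5,fy=2.5),cv2.resize(s[70:230,270:430],None,fx=2.5,fy=2.5)]); cv2.imwrite("pics/c6.png",t[:,:,::-1])
E
```

```text
time_s: 16.03
ee_pos: [0.404, -0.3605, 0.0078]
eef_rot: [3.098, 0.511, 0.002]
wrist_force: [-1.7, -0.0, 7.1]
finger_gap: 0.616
gripper_force: 67.8
time_s: 16.28
ee_pos: [0.404, -0.3605, 0.0078]
eef_rot: [3.098, 0.511, 0.002]
wrist_force: [-0.7, 0.3, 7.6]
finger_gap: 0.615
gripper_force: 67.8
time_s: 16.7
ee_pos: [0.4023, -0.3588, 0.1018]
eef_rot: [-3.097, -0.511, 0.002]
wrist_force: [0.2, -0.8, -1.8]
finger_gap: 0.615
gripper_force: 63.3
time_s: 17.12
ee_pos: [0.4058, -0.3615, 0.2285]
eef_rot: [3.091, 0.51, 0.01]
wrist_force: [0.2, -0.5, -1.5]
finger_gap: 0.613
gripper_force: 63.4
time_s: 17.28
ee_pos: [0.4025, -0.3592, 0.2206]
eef_rot: [-3.099, -0.511, 0.002]
wrist_force: [-0.3, -1.0, -2.8]
finger_gap: 0.614
gripper_force: 63.4
turn [-0.001   0.0011  0.3269] then shift mm [  37.5 -471.7  -34.4] | now [ 0.4025 -0.3592  0.2206] [ 1.07  0.12 -0.42  1.74  0.05  1.29 -0.61]
```

View pics/c6.png

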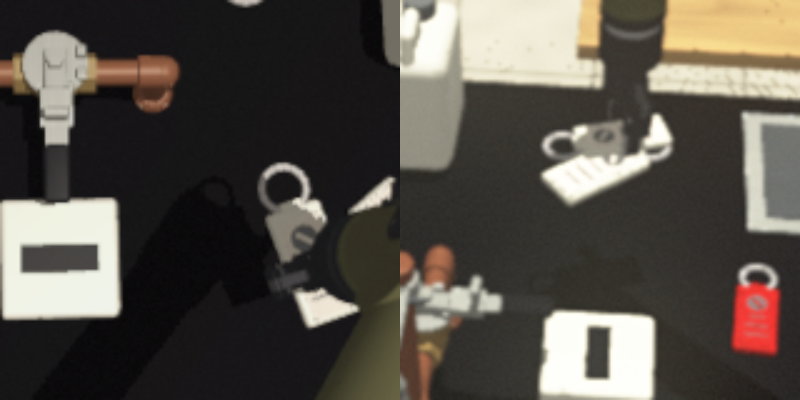

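Tag is held level: ring centre at (285,188) in the top crop and (562,146) in the side crop. Checking the eye offset and carrying it to the hook.

```bash
python3 -c "
from h import *
P,e=tri((285/2.5+300,188/2.5+130),(562/2.5+270,146/2.5+70)); s=observe(); R=Ro.from_rotvec(s['eef_rot']).as_matrix(); print(P,e,'eye in tool mm',1e3*R.T@(P-s['ee_pos']))"
python3 -m inch '[[[0,0,-4,0,0,0.109],[0,0,-4,0,0,0.109],[0,0,-4,0,0,0.109],[0,-15,0,0,0,0],[2,-30,0,0,0,0]]]' >/dev/null
python3 -m inch '[[[2,-31,0,0,0,0],[2,-31,0,0,0,0],[2,-31,0,0,0,0],[2,-31,0,0,0,0],[2,-31,0,0,0,0]]]'
python3 -m inch '[[[2,-31,0,0,0,0],[2,-31,0,0,0,0],[2,-31,0,0,0,0],[2,-31,0,0,0,0],[2,-31,0,0,0,0]]]'
python3 -m inch '[[[2,-31,0,0,0,0],[2,-31,0,0,0,0],[2,-31,0,0,0,0],[0,-20,0,0,0,0],[0,0,0,0,0,0]]]'
python3 -m inch '[[[0,0,0,0,0,0],[0,0,0,0,0,0],[0,0,0,0,0,0]]]'
python3 - <<'E'
from h import *
plan([.46,.1125,.231],np.pi/2)
t,s=grab_frame("top"),grab_frame("side")
t=np.hstack([cv2.resize(t[100:230,170:300],None,fx=3,fy=3),cv2.resize(s[170:300,200:330],None,fx=3,fy=3)]); cv2.imwrite("pics/c7.png",t[:,:,::-1])
E
```

```text
[ 0.26477049 -0.1522778   0.5172608 ] 0.39737356749862 eye in tool mm [ -64.22938645 -240.73339312 -296.92392601]
time_s: 18.22
ee_pos: [0.4141, -0.1571, 0.2318]
eef_rot: [-3.14, -0.004, 0.004]
wrist_force: [-0.2, -0.8, -1.3]
finger_gap: 0.611
gripper_force: 63.3
time_s: 18.63
ee_pos: [0.4238, -0.0025, 0.232]
eef_rot: [3.141, 0.004, -0.004]
wrist_force: [0.6, -0.6, -2.0]
finger_gap: 0.615
gripper_force: 63.3
time_s: 19.05
ee_pos: [0.4294, 0.1141, 0.2324]
eef_rot: [-3.14, -0.016, 0.003]
wrist_force: [-0.4, 0.9, -1.2]
finger_gap: 0.611
gripper_force: 63.4
time_s: 19.3
ee_pos: [0.4308, 0.107, 0.2326]
eef_rot: [3.141, -0.002, -0.002]
wrist_force: [0.4, -0.5, -1.6]
finger_gap: 0.61
gripper_force: 63.4
turn [ 0.0005  0.0013 -0.0015] then shift mm [29.2 -5.5  1.6] | now [0.4308 0.107  0.2326] [ 0.71 -0.14 -0.92  1.92 -0.11  1.31 -1.75]
```

View pics/c7.png

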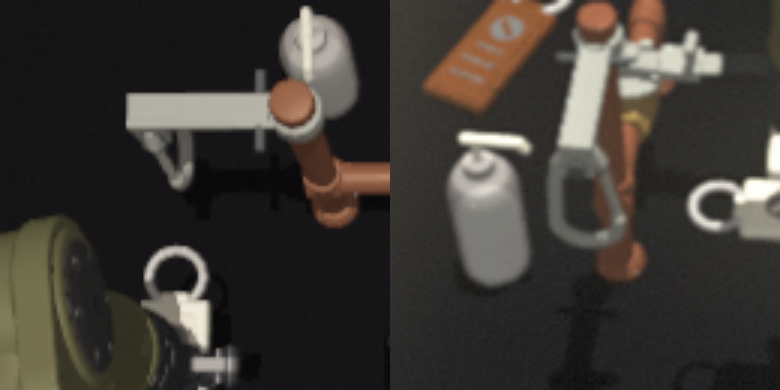

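Top crop: ring centre (176,275), hook nose (180,182). Side crop: ring (325,206), nose around (230,222) and bowl bottom around (193,240), all relative to the side crop.

```bash
python3 -c "
from h import *
t=lambda a,b:(a/3+170-.3,b/3+100-.3); s=lambda a,b:(a/3+200-.3,b/3+170-.3)
P,e=tri(t(176,275),s(325,206)); x=observe(); R=Ro.from_rotvec(x['eef_rot']).as_matrix(); print('eye',P,e,'in tool mm',1e3*R.T@(P-x['ee_pos']))
print('nose',tri(t(180,182),s(230,222)),onz('top',*t(180,182),.21))
print('bowl bottom',onz('side',*s(193,240),.179), 'arm edges',onz('top',*t(127,95),.316),onz('top',*t(127,130),.316))
for X in([.590,.1125,.217],[.616,.1125,.179],[.584,.1125,.205]): print(X,(proj('top',X)-[170,100])*3,(proj('side',X)-[200,170])*3)
"
```

```text
eye [0.50845808 0.10567423 0.22986596] 0.000919989226977518 in tool mm [77.39614976  1.28099696  3.00581138]
nose (array([0.58860215, 0.11014951, 0.20539925]), np.float64(0.0033741566256778152)) [0.58920768 0.10902995 0.21      ]
bowl bottom [0.61959997 0.11224711 0.179     ] arm edges [0.62843644 0.12425173 0.316     ] [0.60212719 0.12344063 0.316     ]
[0.59, 0.1125, 0.217] [172.87015491 178.12183623] [224.19834563 214.0466355 ]
[0.616, 0.1125, 0.179] [184.17208186 159.01740677] [196.28600587 239.65728944]
[0.584, 0.1125, 0.205] [176.11885514 188.7454854 ] [232.25430077 223.5180029 ]
```

```bash
python3 -m inch '[[[10,-5.5,0,0,0,0],[15,0,0,0,0,0],[10,0,0,0,0,0],[5,0,0,0,0,0],[0,0,0,0,0,0]]]'
python3 -m inch '[[[6,0,0,0,0,0],[6,0,0,0,0,0],[6,0,0,0,0,0],[6,0,0,0,0,0],[6,0,0,0,0,0]]]'
python3 -m inch '[[[6,0,0,0,0,0],[6,0,0,0,0,0],[0,0,0,0,0,0],[0,0,0,0,0,0],[0,0,0,0,0,0]]]'

```

```text
time_s: 19.82
ee_pos: [0.4719, 0.113, 0.233]
eef_rot: [-3.14, 0.002, 0.001]
wrist_force: [0.0, 0.1, -1.6]
finger_gap: 0.613
gripper_force: 63.4
time_s: 20.23
ee_pos: [0.5004, 0.1136, 0.2326]
eef_rot: [3.141, -0.0, -0.005]
wrist_force: [-4.9, -1.4, -2.8]
finger_gap: 0.615
gripper_force: 63.4
time_s: 20.65
ee_pos: [0.512, 0.1141, 0.2324]
eef_rot: [-3.141, -0.001, 0.006]
wrist_force: [-5.1, -0.5, -3.4]
finger_gap: 0.615
gripper_force: 63.3
```

Force of -5 N shows the gate is held open by the tag. Lowering into the bowl.

```bash
python3 -m inch '[[[0,0,5,0,0,0],[0,0,5,0,0,0],[0,0,5,0,0,0],[0,0,0,0,0,0]]]'
python3 -m inch '[[[0,0,5,0,0,0],[0,0,5,0,0,0],[0,0,4,0,0,0],[0,0,0,0,0,0],[0,0,0,0,0,0]]]'
python3 - <<'E'
from h import *
s,t=grab_frame("side"),grab_frame("top")
t=np.hstack([cv2.resize(t[110:210,180:280],None,fx=4,fy=4,interpolation=2),cv2.resize(s[190:290,210:310],None,fx=4,fy=4,interpolation=2)]); cv2.imwrite("pics/c8.png",t[:,:,::-1])
E
```

```text
time_s: 20.98
ee_pos: [0.5135, 0.1138, 0.2175]
eef_rot: [-3.142, -0.0, -0.001]
wrist_force: [-0.0, 0.2, -1.9]
finger_gap: 0.614
gripper_force: 63.6
time_s: 21.4
ee_pos: [0.5133, 0.1137, 0.2041]
eef_rot: [-3.142, 0.0, 0.0]
wrist_force: [-0.7, 0.6, -1.6]
finger_gap: 0.613
gripper_force: 63.7
```

View pics/c8.png

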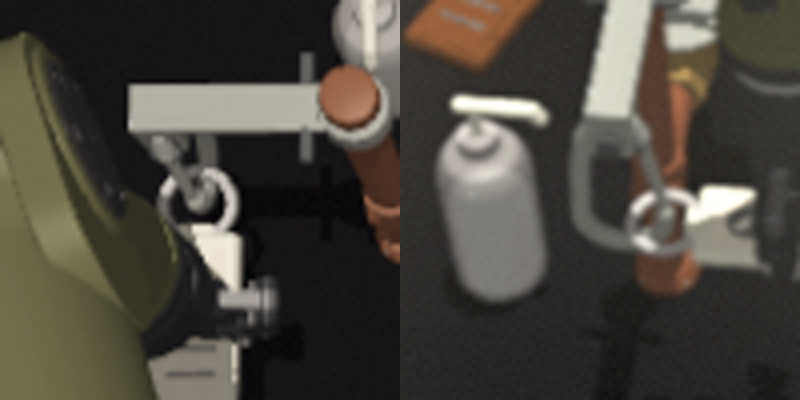

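The ring is around the nose and the gate has sprung shut past it, with the wrist force near zero. Lowering a bit more, then tilting the tag about its tip.

```bash
python3 -m inch '[[[0,0,4,0,0,0],[0,0,4,0,0,0],[0,0,0,0,0,0]]]'
python3 -m inch '[[[0.2,0,9.9,0,0.1,0],[0.2,0,9.9,0,0.1,0],[0.2,0,9.9,0,0.1,0],[0.2,0,9.9,0,0.1,0],[0,0,0,0,0,0]]]'
python3 -m inch '[[[0.2,0,9.9,0,0.1,0],[0.2,0,9.9,0,0.1,0],[0.2,0,9.9,0,0.1,0],[0,0,0,0,0,0],[0,0,0,0,0,0]]]'
python3 -c "
from h import *
s=observe(); R=Ro.from_rotvec(s['eef_rot']).as_matrix(); print('tip',s['ee_pos']+R@[.099,0,.003],'tilt',np.arcsin(R[2,0]),s['joint_positions'].round(2))"
```

```text
time_s: 21.75
ee_pos: [0.5127, 0.1135, 0.1954]
eef_rot: [3.141, -0.0, -0.002]
wrist_force: [0.7, 0.1, -2.4]
finger_gap: 0.617
gripper_force: 63.7
time_s: 22.17
ee_pos: [0.517, 0.1125, 0.1547]
eef_rot: [3.073, 0.002, 0.627]
wrist_force: [-0.1, -0.0, -1.1]
finger_gap: 0.615
gripper_force: 63.8
time_s: 22.58
ee_pos: [0.5337, 0.1134, 0.1311]
eef_rot: [2.952, 0.001, 1.069]
wrist_force: [0.6, 0.6, -1.6]
finger_gap: 0.614
gripper_force: 63.9
tip [0.6116884  0.1135448  0.19223748] tilt 0.6950154308144466 [ 0.75 -0.27 -1.06  2.36  0.01  0.26 -1.96]
```

Joints 2, 4 and 6 are near their limits at 0.7 rad of tilt, which is enough. Release and back off.

```bash
python3 -m inch '[[[0,0,0,0,0,0],[0,0,0,0,0,0],[0,0,-10,0,0,0],[0,0,-25,0,0,0],[0,0,-25,0,-0.03,0]]]' 0.9
python3 -m inch '[[[0,0,-25,0,-0.08,0],[0,0,-25,0,-0.1,0],[-5,0,-25,0,-0.1,0],[-5,0,-20,0,-0.1,0],[-5,0,-10,0,-0.1,0]]]'
python3 -m inch '[[[0,0,0,0,0,0],[0,0,0,0,0,0],[0,0,0,0,0,0],[0,0,0,0,0,0],[0,0,0,0,0,0]]]'
python3 -m inch '[[[0,0,0,0,0,0],[0,0,0,0,0,0],[0,0,0,0,0,0],[0,0,0,0,0,0],[0,0,0,0,0,0]]]'>/dev/null
python3 -m inch '[[[0,0,0,0,0,0],[0,0,0,0,0,0],[0,0,0,0,0,0],[0,0,0,0,0,0],[0,0,0,0,0,0]]]'>/dev/null
python3 - <<'E'
from h import *
f=[]
for i in range(6):
    s=grab_frame("side"); f.append(s)
d=[int(np.abs(f[i].astype(int)-f[0])[180:310,200:340].max()) for i in range(1,6)]; print(d)
t=grab_frame("top")
t=np.hstack([cv2.resize(t[110:210,180:280],None,fx=4,fy=4,interpolation=2),cv2.resize(s[190:290,210:310],None,fx=4,fy=4,interpolation=2)]); cv2.imwrite("pics/c9.png",t[:,:,::-1])
cv2.imwrite("pics/diff.png",np.abs(f[5].astype(int)-f[0]).astype(np.uint8))
E
```

```text
time_s: 23.0
ee_pos: [0.5162, 0.1145, 0.1572]
eef_rot: [2.956, 0.002, 1.063]
wrist_force: [-0.4, -0.2, -0.5]
finger_gap: 0.902
gripper_force: 0.0
time_s: 23.42
ee_pos: [0.4652, 0.1187, 0.216]
eef_rot: [-3.097, -0.012, -0.517]
wrist_force: [1.1, 1.0, 0.3]
finger_gap: 0.901
gripper_force: 0.0
time_s: 23.83
ee_pos: [0.4648, 0.1154, 0.2112]
eef_rot: [3.096, 0.004, 0.52]
wrist_force: [0.7, -0.4, 0.9]
finger_gap: 0.899
gripper_force: 0.0
[188, 195, 195, 195, 195]
```

View pics/c9.png

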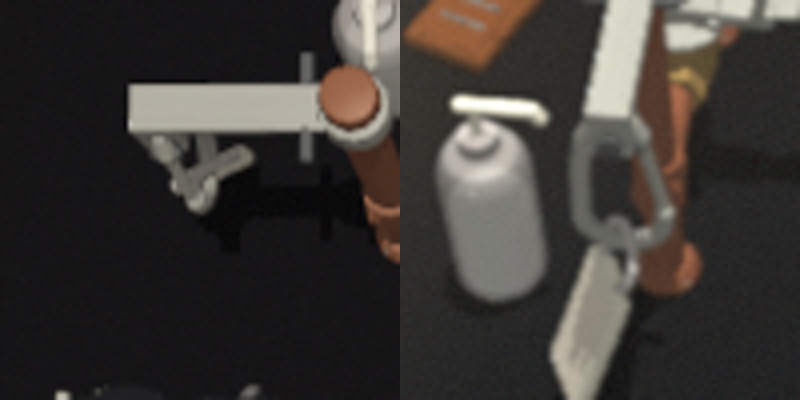

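The tag hangs in the bowl with its eye round the hook bar and the gate closed, but it is still swaying. I'll wait while watching with the camera.

```bash
python3 - <<'E'
from h import *
def c():
    g=grab_frame("side").min(2); m=np.zeros_like(g); m[255:310,235:285]=(g[255:310,235:285]>70); ys,xs=np.nonzero(m); return (xs.mean().round(1),ys.mean().round(1))
r=[c() for i in range(120)]
for k in range(0,120,10): a=np.array(r[k:k+10]); print(a.min(0),a.max(0))
print(observe()["time_s"])
E
```

```text
[259.1 261.3] [265.8 269.7]
[258.3 262.7] [264.3 271.4]
[259.2 263.9] [263.9 271.3]
[259.2 263.1] [264.3 270.8]
[259.8 263.7] [264.2 270.8]
[260.1 263.9] [264.  270.4]
[260.  264.3] [264.  270.5]
[260.3 265.4] [264.  270.1]
[260.6 264.5] [264.  269.9]
[261.1 264.8] [264.  269.4]
[260.9 265. ] [263.9 269.6]
[261.3 265.4] [263.8 269.3]
31.0167
```

```bash
python3 -m inch '[[[0,0,0,0,0,0],[0,0,0,0,0,0],[0,0,0,0,0,0],[0,0,0,0,0,0],[0,0,0,0,0,0]]]'>/dev/null
python3 -m inch '[[[0,0,0,0,0,0],[0,0,0,0,0,0],[0,0,0,0,0,0],[0,0,0,0,0,0],[0,0,0,0,0,0]]]'>/dev/null
python3 -m inch '[[[0,0,0,0,0,0],[0,0,0,0,0,0],[0,0,0,0,0,0],[0,0,0,0,0,0],[0,0,0,0,0,0]]]'>/dev/null
python3 -m inch '[[[0,0,0,0,0,0],[0,0,0,0,0,0],[0,0,0,0,0,0],[0,0,0,0,0,0],[0,0,0,0,0,0]]]'>/dev/null
python3 -m inch '[[[0,0,0,0,0,0],[0,0,0,0,0,0],[0,0,0,0,0,0],[0,0,0,0,0,0],[0,0,0,0,0,0]]]'>/dev/null
python3 -m inch '[[[0,0,0,0,0,0],[0,0,0,0,0,0],[0,0,0,0,0,0],[0,0,0,0,0,0],[0,0,0,0,0,0]]]'>/dev/null
python3 -m inch '[[[0,0,0,0,0,0],[0,0,0,0,0,0],[0,0,0,0,0,0],[0,0,0,0,0,0],[0,0,0,0,0,0]]]'>/dev/null
python3 -m inch '[[[0,0,0,0,0,0],[0,0,0,0,0,0],[0,0,0,0,0,0],[0,0,0,0,0,0],[0,0,0,0,0,0]]]'>/dev/null
python3 -m inch '[[[0,0,0,0,0,0],[0,0,0,0,0,0],[0,0,0,0,0,0],[0,0,0,0,0,0],[0,0,0,0,0,0]]]'>/dev/null
python3 -m inch '[[[0,0,0,0,0,0],[0,0,0,0,0,0],[0,0,0,0,0,0],[0,0,0,0,0,0],[0,0,0,0,0,0]]]'>/dev/null
python3 - <<'E'
from h import *
F=[grab_frame("side") for i in range(24)]
def c(f):
    g=f.min(2)[255:330,225:290]>70; ys,xs=np.nonzero(g); return xs.mean()+225,ys.mean()+255,ys.max()+255
a=np.array([c(f) for f in F]); print(a.min(0),a.max(0),np.abs(np.diff(a,axis=0)).max(0),observe()["time_s"])
k=[F[a[:,0].argmin()],F[a[:,0].argmax()]]
t=np.hstack([cv2.resize(f[190:320,205:305],None,fx=4,fy=4,interpolation=2) for f in k]); cv2.imwrite("pics/c10.png",t[:,:,::-1])
for X in([.616,.1125,.1885],[.616,.1125,.0365]): print((proj("side",X)-[205,190])*4)
E
```

```text
[257.53445065 265.84916201 288.        ] [257.76208178 265.95522388 288.        ] [0.20215669 0.10606187 0.        ] 36.3833
[240.6049484  230.38913538]
[257.04454373 365.99619603]
```

View pics/c10.png

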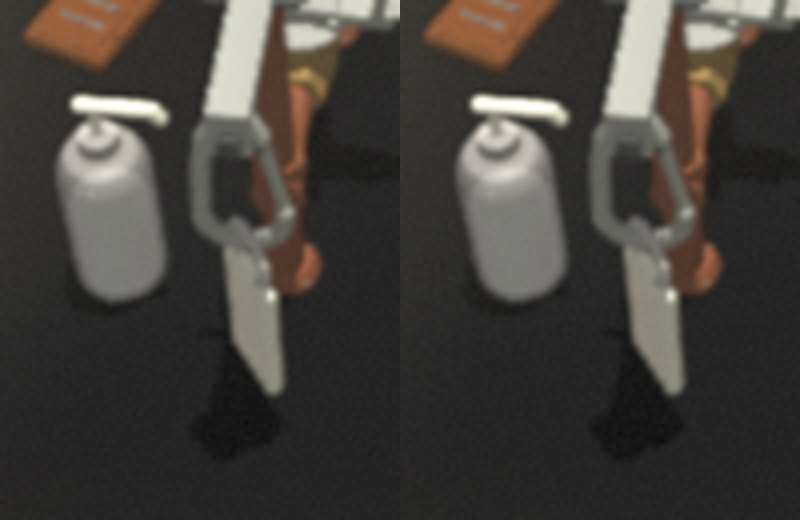

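The tag hangs plumb and still from the bowl: eye at (240,235), lower end around (257,375), against predictions of (241,230) and (257,366). The gate is closed and the gripper is clear, so I'm handing in.

```bash
python3 -c "
from bench import *
print(sign_off())"
```

```text
the job is handed in; nothing more can be done
None
```

I handed the job in at about 36 s. From forces and pictures, the lever is shut with its catch home, and the tag hangs still in the hook with the gate closed; the arm never went near the wrench, pump or tissue box, and no verdict was returned.

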